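# Turn a tile sherd and open the lacquer for marking it

### The arm

A 6-joint arm with a two-finger parallel gripper is mounted at the origin on the work surface. World frame = base frame: x ahead of the robot, y to its left, z up, the work surface at z = 0. Lengths are in m, angles in rad, forces in N, time in s.
With the tool pointing down it reaches from about 0.25 to 0.775 m from the base axis. Payload 8.9 kg.
Tool frame: the origin (TCP) lies midway between the tips of the shut fingers; the grasp point (between the pads) lies 19 mm behind it; z points along the fingers, y is the line along which they close (so a half turn about z gives the same grasp; the last joint's range is limited). The gripper opens to 85 mm and grips with 20 to 120 N. Pads are 22 mm wide; open, the fingers measure 114 mm over their backs; the gripper's body (76 mm by 85 mm) begins 54 mm behind the grasp point. The pads swing forward as they close: fully open they stand 13 mm farther back than shut.
Start: joints at [0.974, 0.291, -0.153, 1.127, 0, 1.431], TCP at [0.232, 0.471, 0.231] pointing down, gripper open.
Joint ranges: [-2.52, 2.52], [-0.91, 1.74], [-1.3, 1.37], [-1.96, 2.02], [-1.52, 1.47], [-3.14, 3.14]. Speed limits (rad/s): [2.22, 2.22, 2.79, 3.14, 3.14, 3.14].

### API

Orientations are given as a rotation vector (axis times angle).
In Python, from workcell import observe, snapshot, get_calibration, finish_job, search_frame, place_of gives the robot as it stands.
- The arm moves only by the tool drive_tool, never from a script. Its argument "deltas" is a list that holds one entry, the list of rows, each a list of 5 numbers: the finger opening in m, from 0 to 0.0854, then the shift along the tool's x, y, z in m, then the turn about the tool's z in rad. A call has exactly 5 rows; each row shifts and turns the commanded pose from where the row before left it, along the tool's axes as they then stand; what a row does not reach is not made up. A row lasts 1/8 s, in which the tool goes at most 62.5 mm and 10.7 degrees, less where a joint would pass 70% of its speed; a pose out of reach is approached as far as the arm can. A call with a gripper value outside its range is refused whole. The fingers move at their own pace and stop on an object; "force" is the grip in N (left out, the last holds). Time passes only in rows, so rows that do not move let the fingers close, or fill a call up. It gives the time, the measured TCP pose, the force, the opening and the grip force at its end, in the units of the state.
- observe(): the state, without advancing time (a new reading comes with each control period).
- snapshot(name): name is "scene" or "top" or "wrist"; returns the picture (384x512x3 uint8, red, green, blue); there is no depth.
- get_calibration(name): a dict with "vertical_fov" (degrees; the focal length in pixels is half the picture's height over the tangent of half this angle, whatever the lens; pixels are square), "cx", "cy" (the principal point, pixels), "xyz" and "rotation" of the camera in the world. Camera axes: x right, y down, z forward; pixel columns grow to the right and rows downward; lengths in m; the calibration is good to about 2 mm. A picture is of the moment at which its call begins: read the wrist's pose just before it. get_calibration takes no time and is no camera call; for the wrist camera it gives the pose at the moment of the call.
- finish_job(): hands the job in; it is judged then, once.
Trained networks look in the newest picture that a camera, given by its name, has taken for a name from the list of things; names that differ only in an ending like _2 or _b are one class to them, and where a whole thing is asked for, a point or a joint stands for the part that bears it (a point fixed in the world has none). Each returns a list of dicts, best first, with "conf" (0 to 1); they miss things now and then, are a little off and sometimes report something else, mostly with a low value. They report only what shows in the picture. A call takes as long as a camera call. They do not tell look-alikes from the thing itself.
- search_frame(query, camera): "centre" ([x, y, z] in m, in the coordinates of the camera as it stood for that picture, good to about 4 mm: the middle of the surface that is visible of it).
- place_of(query, camera): "centre" ([x, y, z] in m, in the coordinates of the camera as it stood for that picture, good to about 4 mm: a listed point, or the origin of a listed thing).
The state is a dict: "clock": time; "q": joint angles; "dq": joint speeds; "joint_efforts": joint torques, N m; "tcp_pos": TCP position; "orientation": TCP orientation; "force": force on the tool from outside, world axes, zero at the start; "moment": the same for the moment, N m; "gripper_width": finger opening in m; "finger_force": force on a finger pad.
Only numpy, scipy, OpenCV 4.12 (cv2) and the standard library are available. Lean on these libraries where they do the work, as an engineer would, in place of code of your own. Each camera call takes 0.05 s, during which the arm holds its last target. There are 200 camera calls.

### The job

Get ready to mark the find: turn the tile sherd over, so that it leans on the little A-shaped wooden rest (on either slope) with its patterned face against the wood and its plain back showing, and let go of it. Then open the lacquer bottle: press its safety cap down, keep it down while twisting it anticlockwise to free it, and lift it straight up. Finish while still holding the cap upright and steady a few centimetres clear above the bottle's mouth, and leave the tape, brush and finds box where they are.

Things in the scene. Friction and masses are not known exactly. Their poses are not given: they have to be found in the camera images.
- sherd_mid (a point): Centre of the loose tile sherd, flat, 90 mm tall, 8 mm thick, top and bottom edges straight for 54 mm (about 80 mm wide with its broken flanks), 70-130 g. One face is white with a blue flower, the back plain clay. z stands out of the patterned face; y lies in the sherd, at the start down the slope to its lower edge; x along the ridge.
- rest_ridge (a point): Where the slopes' faces meet (74 mm up) at the middle of the fixed wooden A-shaped rest's ridge, rounded down to 70 mm. x along the ridge (110 mm long), y across it, z up. Two slopes at 60 degrees to the table fall to +y and -y. 62 mm down each slope a ledge square to it stands out 20 mm, for the sherd's edge to sit on (a seated sherd's centre is 17 mm down the slope and 4 mm out from it).
- cap_mid (a point): Centre (half-way up) of the loose white ribbed round cap, 53 mm across, 32 mm tall, 35 g; z up. Locked at the start on a spring (5 N, rising 0.7 N per mm). It can neither turn nor be pulled off until pressed 5 mm down (bottoms at 7 mm with 10 N). Held down, it turns anticlockwise seen from above, is free to lift after 45 to 75 degrees and stops at about 80.
- bottle_mouth (a point): Centre of the top of the amber lacquer bottle's neck, 125.5 mm above the table, hidden in the cap at the start (5.5 mm above the locked cap's centre); z up.
- rest: The rest itself, foot 120 x 110 mm; origin on the table under the ridge's middle, axes as for rest_ridge.
- bottle: The bottle, 72 mm across, fixed in a clamp block 100 x 100 mm and 38 mm high, so that it neither turns nor slides; origin on the table on its axis, z up. Under the locked cap's rim (104 mm above the table) there is free height of more than 14 mm before the shoulder.
- sherd: The whole sherd, its origin as sherd_mid, but axes those of the rest at the start (z up); use sherd_mid for the faces. It starts leaning on the rest's +y slope, patterned face out and up. Its top 28 mm stand beyond the ridge and can be pinched across the thickness by fingers pointing down along the slope.
- cap: The cap's body; origin at the centre of its lower rim, z up. Its yaw equals the bottle's when locked.
- tape_roll: Bystander: loose roll of paper tape lying flat, 90 mm across, 40 mm high; origin under its centre.
- finds_brush: Bystander: loose brush lying on the table, its handle roughly towards the robot; less than 40 mm high.
- finds_box: Bystander: loose open cardboard box, 75 x 75 x 35 mm; origin under its centre.
There are look-alikes about, which are no part of the job. What is shaped like the rest but yellow is not meant.

How it is judged:
On the way, in this order (a step that is already met when the one before it is completed fails the run):
1. the sherd leans on the rest, turned over (plain back outward and up), let go (angle between sherd_mid's own z axis and vertical between 1.92 and 2.27 rad and contact force between sherd and rest above 0.2 N and contact force between sherd and the fingers below 0.1 N and distance between sherd_mid and rest_ridge below 0.05 m and linear speed of sherd below 0.03 m/s), for 0.2 s.
2. the still locked cap is pressed down by more than 3.5 mm (z of cap_mid in the frame of bottle_mouth below -0.009 m and angle between the x axis of cap and the x axis of bottle, either way round below 0.25 rad), for 0.05 s.
3. the cap, still on the bottle, is twisted free (more than 35 degrees) (z of cap_mid in the frame of bottle_mouth below 0.012 m and horizontal distance between cap_mid and bottle_mouth below 0.006 m and angle between the x axis of cap and the x axis of bottle, either way round above 0.61 rad), for 0.05 s.
At the end, for the whole second after the job is handed in: Sherd on the rest, let go, still, patterned face to the wood (its normal 110-130 deg from up), centre within 50 mm of the ridge middle. Cap gripped, off the bottle, still, within 17 deg of upright, its centre 36-200 mm above the mouth and within 30 mm sideways of it (all of step 1 and z of cap_mid in the frame of bottle_mouth between 0.036 and 0.2 m and horizontal distance between cap_mid and bottle_mouth below 0.03 m and angle between cap_mid's own z axis and vertical below 0.3 rad and contact force between cap and the fingers above 1 N and contact force between cap and bottle below 0.1 N and linear speed of cap below 0.03 m/s); the arm keeps its last pose, push and grip.
It fails at once if tape roll moved by more than 30 mm (distance of tape_roll from where it was at the start of the episode above 0.03 m).
It fails at once if finds brush moved by more than 30 mm (distance of finds_brush from where it was at the start of the episode above 0.03 m).
It fails at once if finds box moved by more than 30 mm (distance of finds_box from where it was at the start of the episode above 0.03 m).
It also fails if it takes over 54 s, if anything falls off the work surface, if the arm or the gripper's body presses on something with over 40 N, if the wrist force passes 120 N, or if a joint passes its speed limit or range.

## Working session

There is one attempt and no reset: what is moved stays moved. The work goes in short steps, Python scripts to look and compute and a tool call to move; the robot and the scene stay as the last step left them, time stands still between calls to the robot, and variables do not carry over. Pictures are saved under pics/ and viewed, at most 10 in all, crops included, and the job is handed in when it is done.

Besides the shell and the picture viewer there is one more tool, called after "Call:" as a command line: name --argument value ..., lists and objects as JSON in quotes. drive_tool: Moves the arm, as the interface text tells. Its arguments: {"type":"object","properties":{"deltas":{"type":"array"},"force":{"type":"number"}},"required":["deltas"]}

```bash
mkdir -p pics; ls; cat > h.py <<'E'
import numpy as np, cv2
from scipy.spatial.transform import Rotation as R
from workcell import *
def T(cam):
    c=get_calibration(cam); r=np.array(c["rotation"],float)
    r=r if r.shape==(3,3) else R.from_rotvec(r).as_matrix()
    return r,np.array(c["xyz"]),c
def find(cam,names,f=place_of):
    r,p,c=T(cam)
    for n in names:
        for d in f(n,cam)[:3]:
            w=r@np.array(d["centre"])+p; x=np.array(d["centre"])
            fl=192/np.tan(np.radians(c["vertical_fov"]/2))
            print(cam,n,round(d["conf"],2),w.round(4),"px",(fl*x[:2]/x[2]+[c["cx"],c["cy"]]).round(0))
def save(cam,name):
    im=snapshot(cam); cv2.imwrite("pics/"+name,im[:,:,::-1]); return im
E
python3 - <<'E'
from h import *
print(observe())
a=save("scene","s0.png"); b=save("top","t0.png")
cv2.imwrite("pics/both.png",cv2.resize(np.hstack([a,b])[:,:,::-1],(800,300)))
print(get_calibration("scene"),get_calibration("top"))
N=["sherd_mid","rest_ridge","cap_mid","bottle_mouth","rest","bottle","sherd","tape_roll","finds_brush","finds_box"]
find("top",N); find("scene",N[:7])
E
```

```text
pics
{'clock': 0.0, 'q': array([ 9.73727386e-01,  2.91277013e-01, -1.54143818e-01,  1.12670387e+00,
        2.29323013e-05,  1.43148221e+00]), 'dq': array([-1.03401601e-03, -7.41420577e-04, -7.95469094e-04, -6.91593559e-05,
        8.08754576e-04, -1.97955506e-03]), 'joint_efforts': array([ 5.55452734e-04, -5.37137282e+01,  3.31370723e+01,  1.59430050e-02,
        2.48418127e-05, -1.79370886e-05]), 'tcp_pos': array([0.23175749, 0.47057634, 0.23072748]), 'orientation': array([-7.12664781e-01, -3.05917820e+00,  1.93348550e-03]), 'force': array([-0.37785551,  0.28109015, -0.3919177 ]), 'moment': array([-0.03836999, -0.03593985, -0.01183201]), 'finger_force': 0.0, 'gripper_width': 0.08543688810646159}
{'vertical_fov': 44.02267307357259, 'cx': 255.89742314463825, 'cy': 190.55804855863246, 'xyz': array([ 1.37451542, -0.18620007,  0.67458636]), 'rotation': array([-1.75633373, -1.38610145,  0.78139259])} {'vertical_fov': 56.958495750306795, 'cx': 258.6375052320357, 'cy': 190.9424380265252, 'xyz': array([ 0.31357086, -0.01113084,  0.99184598]), 'rotation': array([-2.08338752,  2.13583855, -0.
[... 1029 characters left out ...]
dge 0.93 [0.5212 0.1767 0.0731] px [329. 201.]
scene rest_ridge 0.89 [ 0.2887 -0.2295  0.0728] px [146. 174.]
scene rest_ridge 0.58 [0.3205 0.2199 0.0754] px [318. 158.]
scene cap_mid 0.97 [ 0.5324 -0.2269  0.1132] px [148. 214.]
scene bottle_mouth 0.61 [0.5151 0.1874 0.0623] px [332. 203.]
scene bottle_mouth 0.54 [0.5198 0.1809 0.0038] px [328. 225.]
scene bottle_mouth 0.45 [ 0.5321 -0.2272  0.1159] px [148. 213.]
scene rest 0.89 [ 0.2904 -0.227  -0.0008] px [150. 198.]
scene rest 0.75 [ 0.3201  0.2209 -0.001 ] px [316. 183.]
scene rest 0.67 [0.5182 0.1759 0.0027] px [326. 225.]
scene bottle 0.66 [ 0.5359 -0.2354  0.0048] px [151. 256.]
scene sherd 0.66 [0.5093 0.1855 0.0614] px [330. 202.]
```

View pics/both.png

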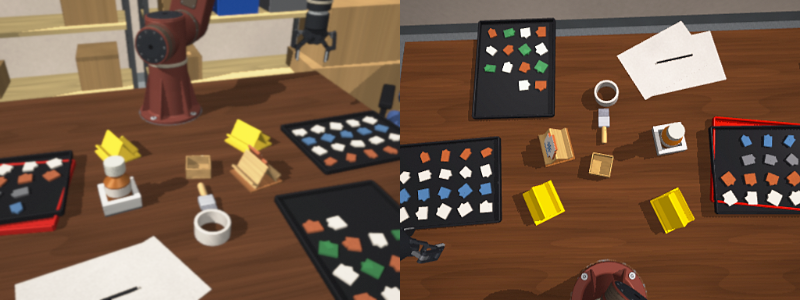

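```bash
python3 - <<'E'
from h import *
a=cv2.imread("pics/t0.png");cv2.imwrite("pics/tc.png",np.hstack([cv2.resize(a[140:300,150:290],None,fx=3.3,fy=3.3),cv2.resize(a[140:300,310:400],None,fx=3.3,fy=3.3)]))
E
```

```text
(no output)
```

View pics/tc.png

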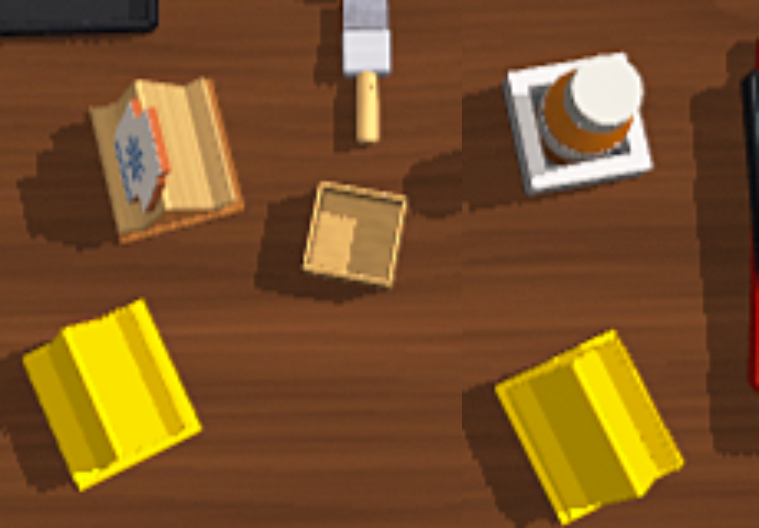

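The wooden rest with the sherd is at top pixel (195,187). The yellow look-alikes at (182,258) and (350,268) don't fit the description. The crop confirms a wooden A-shape with the blue-flower sherd on its left (+y) slope. The bottle with the white cap is at (353,169).

```bash
cat >> h.py <<'E'
def ray(cam,px,z,rp=None):
    r,p,c=rp or T(cam); fl=192/np.tan(np.radians(c["vertical_fov"]/2))
    d=r@np.array([(px[0]-c["cx"])/fl,(px[1]-c["cy"])/fl,1]); return p+d*(z-p[2])/d[2]
def tool():
    s=observe(); return R.from_rotvec(s["orientation"]).as_matrix(),s["tcp_pos"],s
E
python3 - <<'E'
from h import *
M,p,s=tool(); print(M.round(3),p)
for (a,b,z) in [((135,85),(168,210),.072),((207,80),(243,207),.04),((90,108),(120,240),.03)]:
    A,B=[ray("top",(150+q[0]/3.3,140+q[1]/3.3),z) for q in(a,b)]
    print(A.round(3),B.round(3),np.degrees(np.arctan2(*(A-B)[1::-1])).round(1))
E
```

```text
[[-0.897  0.442  0.   ]
 [ 0.442  0.897  0.   ]
 [-0.     0.    -1.   ]] [0.23205701 0.47095477 0.23132352]
[0.567 0.19  0.072] [0.463 0.162 0.072] 15.1
[0.579 0.135 0.04 ] [0.469 0.105 0.04 ] 15.4
[0.56  0.237 0.03 ] [0.446 0.209 0.03 ] 13.6
```

Call:
drive_tool --deltas '[[[0.085, -0.047, -0.015, 0, 0], [0.085, -0.047, -0.015, 0, 0], [0.085, -0.047, -0.015, 0, 0], [0.085, -0.047, -0.015, 0, 0], [0.085, -0.047, -0.015, 0, 0]]]'

```text
clock: 1.58
tcp_pos: [0.4108, 0.2986, 0.2315]
orientation: [0.713, 3.059, 0.001]
force: [-0.2, -0.4, 0.1]
gripper_width: 0.0849
finger_force: 0.0
```

Call:
drive_tool --deltas '[[[0.085, -0.046, -0.015, 0, 0], [0.085, -0.046, -0.016, 0, 0], [0.085, -0.046, -0.016, 0, 0], [0.085, 0, 0, 0, -0.14], [0.085, 0, 0, 0, -0.14]]]'

```text
clock: 2.2
tcp_pos: [0.5131, 0.1959, 0.2311]
orientation: [-0.274, -3.129, 0.0]
force: [-0.4, -0.6, 0.7]
gripper_width: 0.0848
finger_force: 0.0
```

Call:
drive_tool --deltas '[[[0.085, 0, 0, 0, -0.14], [0.085, 0, 0, 0, -0.15], [0.085, 0, 0, 0, -0.15], [0.085, 0, 0, 0, 0], [0.085, 0, 0, 0, 0]]]'

```text
clock: 2.82
tcp_pos: [0.5127, 0.1966, 0.2313]
orientation: [0.406, -3.115, -0.0]
force: [-0.1, 0.4, 0.0]
gripper_width: 0.0849
finger_force: 0.0
```

```bash
python3 - <<'E'
from h import *
M,p,s=tool(); print(M.round(3),p,s["q"].round(2))
rp=T("wrist");print(rp[1])
im=save("wrist","w1.png")
find("wrist",["rest_ridge","sherd_mid","rest","sherd"])
E
```

```text
[[-0.967 -0.256 -0.   ]
 [-0.256  0.967  0.   ]
 [ 0.     0.    -1.   ]] [0.5127057  0.19664597 0.23131342] [ 0.23  0.34 -0.09  1.15  0.   -0.03]
[0.44267268 0.17906922 0.37404442]
wrist sherd_mid 0.85 [0.5071 0.1866 0.0653] px [249. 170.]
wrist rest 0.66 [0.3247 0.2192 0.004 ] px [318.  14.]
wrist sherd 0.91 [0.5103 0.188  0.0596] px [250. 172.]
wrist sherd 0.5 [0.5084 0.188  0.0616] px [250. 171.]
```

View pics/w1.png

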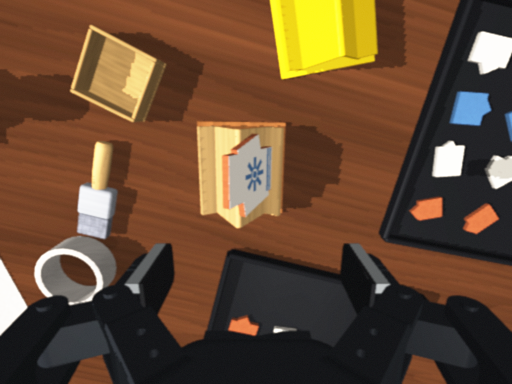

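The view shows the rest squared up with the tool, with its foot edges at columns 198 and 285 and its near gable apex at about (240,226). The sherd is at about (249,172) and the flower is on the right (+y) side.

```bash
python3 - <<'E'
from h import *
M,p,s=tool(); rp=T("wrist")
im=cv2.imread("pics/w1.png")
o=np.array([.516,.177,0])
for n,px,z in [("apex",(240,226),.071),("apexfar",(242,126),.071),("footL",(198,125),.03),("footR",(285,125),.03),("footLn",(200,214),.03),("footRn",(282,213),.03)]:
    w=ray("wrist",px,z,rp); print(n,w.round(4),"tool",(M.T@(w-p)).round(4))
for n,w in [("top rest",(.5129,.178,.0745)),("scene",(.5212,.1767,.0731)),("rest",(.5205,.1741,0)),("sherd w",(.507,.1866,.0653)),("sherd s",(.5135,.1883,.0637)),("sh t",(.515,.1854,.062))]: print(n,(M.T@(np.array(w)-p)).round(4))
cv2.imwrite("pics/w1c.png",cv2.resize(im[105:240,180:305],None,fx=4.4,fy=4.4,interpolation=cv2.INTER_CUBIC))
E
```

```text
apex [0.5713 0.1927 0.071 ] tool [-0.0556 -0.019   0.1603]
apexfar [0.4629 0.1679 0.071 ] tool [ 0.0556 -0.015   0.1603]
footL [0.4777 0.1164 0.03  ] tool [ 0.0545 -0.0685  0.2013]
footR [0.4515 0.2146 0.03  ] tool [0.0544 0.0332 0.2013]
footLn [0.5858 0.1411 0.03  ] tool [-0.0563 -0.0726  0.2013]
footRn [0.5574 0.2421 0.03  ] tool [-0.055   0.0323  0.2013]
top rest [ 0.0046 -0.0181  0.1568]
scene [-0.0031 -0.0215  0.1582]
rest [-0.0017 -0.0238  0.2313]
sherd w [ 0.0081 -0.0082  0.166 ]
sherd s [ 0.0014 -0.0083  0.1676]
sh t [ 0.0007 -0.0115  0.1693]
```

View pics/w1c.png

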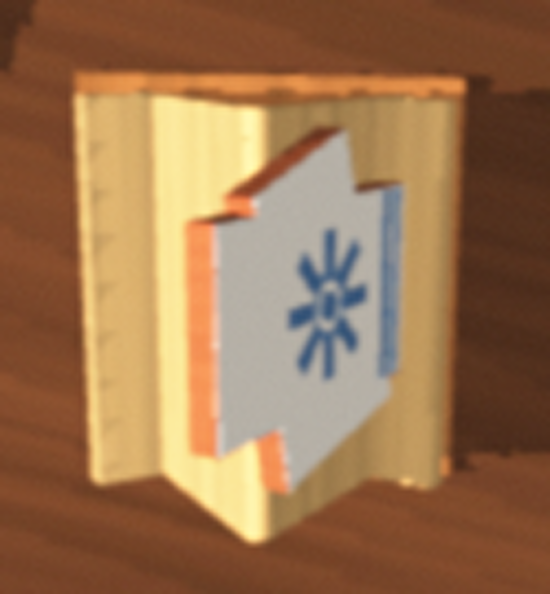

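Call:
drive_tool --deltas '[[[0.085, 0, 0, 0.035, 0], [0.085, 0, 0, 0.035, 0], [0.085, 0, 0, 0.035, 0], [0.085, 0, 0, 0.035, 0], [0.085, 0, 0, 0.023, 0]]]' --force 25

```text
clock: 3.7
tcp_pos: [0.512, 0.1965, 0.0667]
orientation: [0.409, -3.113, 0.0]
force: [0.5, -0.6, -0.3]
gripper_width: 0.0852
finger_force: 0.0
```

Call:
drive_tool --deltas '[[[0.08, 0, 0.003, 0, 0], [0.075, 0, 0.003, 0, 0], [0.07, 0, 0.003, 0, 0], [0.065, 0, 0.003, 0, 0], [0.06, 0, 0.002, 0, 0]]]'

```text
clock: 4.32
tcp_pos: [0.5093, 0.2105, 0.0688]
orientation: [-0.411, 3.114, 0.0]
force: [-0.3, -0.9, -0.3]
gripper_width: 0.06
finger_force: 0.2
```

Call:
drive_tool --deltas '[[[0.054, 0, 0, 0, 0], [0.048, 0, 0, 0, 0], [0.042, 0, 0, 0, 0], [0.036, 0, 0, 0, 0], [0.03, 0, 0, 0, 0]]]'

```text
clock: 4.95
tcp_pos: [0.509, 0.2101, 0.0683]
orientation: [0.411, -3.115, 0.0]
force: [0.3, -0.8, 0.6]
gripper_width: 0.0298
finger_force: 0.1
```

Call:
drive_tool --deltas '[[[0.024, 0, 0, 0, 0], [0.018, 0, 0, 0, 0], [0.012, 0, 0, 0, 0], [0.005, 0, 0, 0, 0], [0.0, 0, 0, 0, 0]]]' --force 40

```text
clock: 5.58
tcp_pos: [0.5093, 0.2097, 0.0685]
orientation: [-0.41, 3.114, -0.002]
force: [0.6, -4.1, 3.6]
gripper_width: 0.0074
finger_force: 39.8
```

```bash
python3 - <<'E'
from h import *
s=observe();print(s["gripper_width"],s["finger_force"],s["force"])
a=save("scene","s2.png"); b=save("wrist","w2.png")
cv2.imwrite("pics/c2.png",np.hstack([cv2.resize(a[120:280,250:420],(510,480)),cv2.resize(b[160:384,180:360],(290,361)) if 0 else cv2.resize(b[100:384,140:380],(290,480))])[:,:,::-1])
E
```

```text
0.007387717982215709 39.787713289260864 [ 0.56407143 -4.1216042   3.59053904]
```

View pics/c2.png

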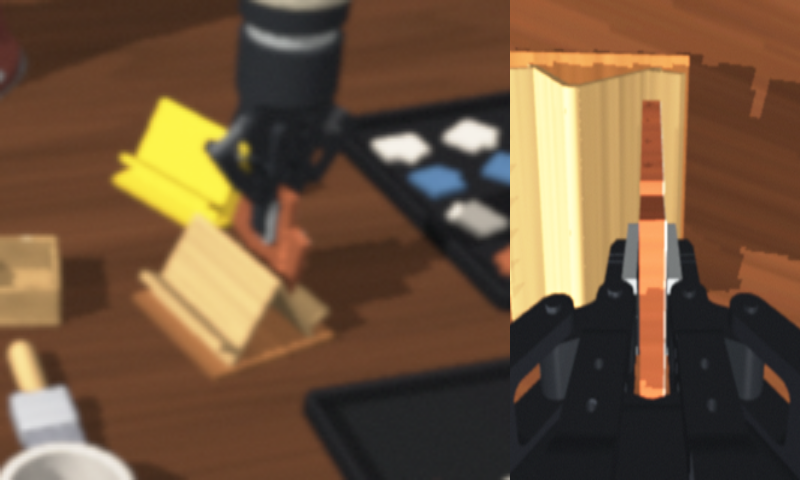

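Call:
drive_tool --deltas '[[[0.0, 0, 0, -0.015, 0], [0.0, 0, 0, -0.02, 0], [0.0, 0, 0, -0.02, 0], [0.0, 0, 0, -0.02, 0], [0.0, 0, 0, -0.01, 0]]]'

```text
clock: 6.3
tcp_pos: [0.5095, 0.2108, 0.1549]
orientation: [-0.411, 3.113, 0.002]
force: [0.3, 1.0, -1.4]
gripper_width: 0.0075
finger_force: 39.5
```

Call:
drive_tool --deltas '[[[0.0, 0, -0.014, 0, 0], [0.0, 0, -0.014, 0, 0], [0.0, 0, -0.014, 0, 0], [0.0, 0, -0.014, 0, 0], [0.0, 0, -0.014, 0, 0]]]'

```text
clock: 6.92
tcp_pos: [0.5274, 0.1414, 0.1531]
orientation: [0.41, -3.114, 0.0]
force: [-0.0, -1.0, -1.1]
gripper_width: 0.0076
finger_force: 39.6
```

Call:
drive_tool --deltas '[[[0.0, 0, 0, 0.018, 0], [0.0, 0, 0, 0.018, 0], [0.0, 0, 0, 0.018, 0], [0.0, 0, 0, 0.018, 0], [0.0, 0, 0, 0.007, 0]]]'

```text
clock: 7.55
tcp_pos: [0.5267, 0.142, 0.0734]
orientation: [0.41, -3.113, 0.0]
force: [-0.3, -1.0, -1.4]
gripper_width: 0.0074
finger_force: 39.4
```

```bash
python3 - <<'E'
from h import *
M,p,s=tool();print(s["gripper_width"],s["finger_force"],s["force"],p, M.T@(p-np.array([.5127,.1966,.2313])))
b=save("wrist","w3.png"); a=save("scene","s3.png")
cv2.imwrite("pics/c3.png",np.hstack([cv2.resize(a[120:280,250:420],(510,480)),cv2.resize(b[100:384,180:420],(290,480))])[:,:,::-1])
E
```

```text
0.007386440295638299 39.444143772125244 [-0.28025456 -0.95330787 -1.41228233] [0.52670023 0.14199126 0.07335137] [ 0.00037049 -0.05640336  0.15793801]
```

View pics/c3.png

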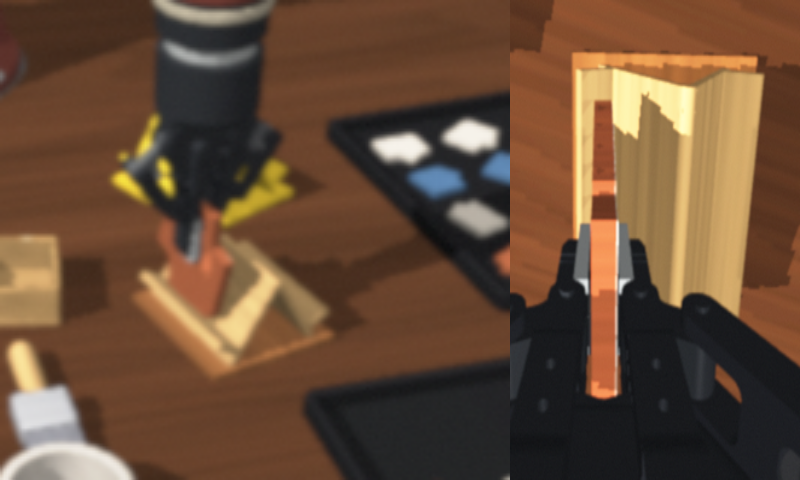

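The sherd is held vertical just above the −y ledge, with its plain back facing outward. I'll lower it to contact.

Call:
drive_tool --deltas '[[[0.0, 0, 0, 0.002, 0], [0.0, 0, 0, 0.002, 0], [0.0, 0, 0, 0.001, 0], [0.0, 0, 0, 0, 0], [0.0, 0, 0, 0, 0]]]' --force 20

```text
clock: 8.28
tcp_pos: [0.5275, 0.1427, 0.0697]
orientation: [-0.411, 3.114, 0.0]
force: [-0.1, -0.1, 4.5]
gripper_width: 0.0071
finger_force: 40.2
```

Call:
drive_tool --deltas '[[[0.012, 0, 0.004, 0, 0], [0.018, 0, 0.004, 0, 0], [0.024, 0, 0.003, 0, 0], [0.032, 0, 0.001, 0, 0], [0.04, 0, 0, 0, 0]]]'

```text
clock: 8.9
tcp_pos: [0.5241, 0.1543, 0.0693]
orientation: [0.411, -3.115, -0.0]
force: [0.4, -0.3, 0.1]
gripper_width: 0.04
finger_force: 0.1
```

Call:
drive_tool --deltas '[[[0.047, 0, 0, 0, 0], [0.054, 0, 0, 0, 0], [0.061, 0, 0.001, 0, 0], [0.068, 0, 0.001, 0, 0], [0.075, 0, 0.001, 0, 0]]]'

```text
clock: 9.52
tcp_pos: [0.5234, 0.1571, 0.0693]
orientation: [-0.411, 3.115, -0.0]
force: [0.8, 0.3, 0.0]
gripper_width: 0.0749
finger_force: 0.0
```

Call:
drive_tool --deltas '[[[0.08, 0, 0, 0, 0], [0.085, 0, 0, 0, 0], [0.085, 0, 0, 0, 0], [0.085, 0, 0, 0, 0], [0.085, 0, 0, 0, 0]]]'

```text
clock: 10.15
tcp_pos: [0.5233, 0.157, 0.0693]
orientation: [0.411, -3.115, -0.0]
force: [-0.3, 0.1, -0.0]
gripper_width: 0.0851
finger_force: 0.0
```

```bash
python3 - <<'E'
from h import *
M,p,s=tool();print(s["gripper_width"],s["finger_force"],s["force"],p, M.T@(p-np.array([.5127,.1966,.2313])))
b=save("wrist","w4.png"); a=save("scene","s4.png")
cv2.imwrite("pics/c4.png",np.hstack([cv2.resize(a[120:280,250:420],(510,480)),cv2.resize(b[100:384,180:420],(290,480))])[:,:,::-1])
E
```

```text
0.08514406697470613 0.0 [-0.29474098  0.12584729 -0.01438669] [0.52333667 0.157028   0.06930235] [-1.86508151e-05 -4.09780314e-02  1.61997285e-01]
```

View pics/c4.png

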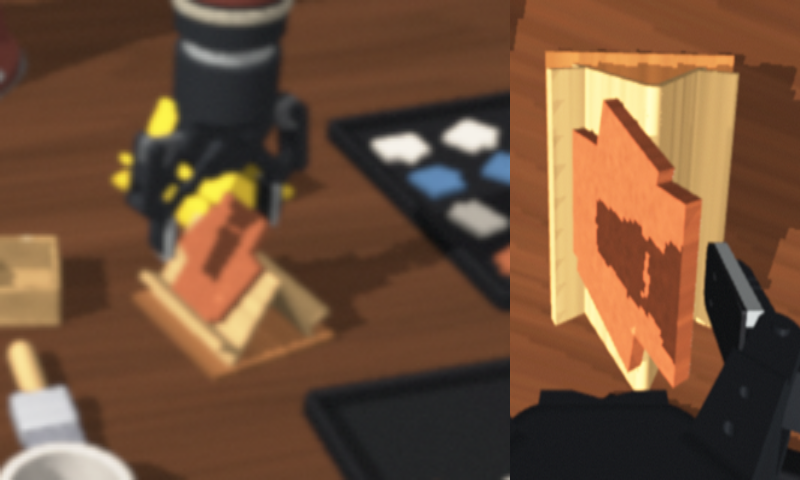

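The sherd is seated on the −y slope, plain back out, with the fingers clear. Next I'll go up and over to the bottle.

Call:
drive_tool --deltas '[[[0.085, 0, 0, -0.03, 0], [0.085, 0, 0, -0.04, 0], [0.085, 0, 0, -0.04, 0], [0.085, 0, 0, -0.04, 0], [0.085, 0, 0, -0.04, 0]]]'

```text
clock: 10.88
tcp_pos: [0.5232, 0.157, 0.2607]
orientation: [-0.411, 3.114, 0.0]
force: [0.3, 0.4, -0.3]
gripper_width: 0.0851
finger_force: 0.0
```

Call:
drive_tool --deltas '[[[0.085, 0.01, -0.042, 0, 0], [0.085, 0.01, -0.042, 0, 0], [0.085, 0.01, -0.042, 0, 0], [0.085, 0.01, -0.042, 0, 0], [0.085, 0.01, -0.042, 0, 0]]]'

```text
clock: 11.5
tcp_pos: [0.5293, -0.0601, 0.2594]
orientation: [-0.411, 3.114, -0.0]
force: [0.6, 0.2, 0.1]
gripper_width: 0.0849
finger_force: 0.0
```

Call:
drive_tool --deltas '[[[0.085, 0.01, -0.042, 0, 0], [0.085, 0.01, -0.042, 0, 0], [0.085, 0.01, -0.042, 0, 0], [0.085, 0.009, -0.04, 0, 0], [0.085, 0, 0, 0, 0]]]'

```text
clock: 12.12
tcp_pos: [0.5346, -0.2317, 0.2588]
orientation: [0.406, -3.115, 0.0]
force: [-0.9, 0.5, -0.1]
gripper_width: 0.0849
finger_force: 0.0
```

```bash
python3 - <<'E'
from h import *
M,p,s=tool(); rp=T("wrist");print(p,M.round(3).tolist(),s["q"].round(2))
b=save("wrist","w5.png"); find("wrist",["cap_mid","bottle_mouth","bottle"])
t=save("top","t5.png");find("top",["cap_mid","bottle","sherd_mid","rest_ridge"])
r=ray
for w in [(.533,-.229,.12)]:
    print("est tool",(M.T@(np.array(w)-p)).round(4))
E
```

```text
[ 0.53458541 -0.23167323  0.25882045] [[-0.967, -0.256, -0.0], [-0.256, 0.967, -0.0], [0.0, -0.0, -1.0]] [-0.53  0.39  0.06  1.24 -0.   -0.79]
wrist cap_mid 0.88 [ 0.5349 -0.2252  0.1191] px [261. 185.]
wrist cap_mid 0.66 [ 0.7137 -0.007  -0.001 ] px [360. 301.]
wrist bottle 0.98 [ 0.542  -0.226   0.0034] px [258. 169.]
top cap_mid 0.68 [0.5188 0.1653 0.0593] px [201. 184.]
top cap_mid 0.63 [ 0.5952  0.0006 -0.0021] px [261. 161.]
top bottle 0.49 [ 0.5338 -0.2326  0.0013] px [343. 179.]
top sherd_mid 0.7 [0.5194 0.1614 0.0611] px [202. 184.]
top rest_ridge 0.92 [0.5162 0.1792 0.0718] px [195. 184.]
top rest_ridge 0.64 [0.3189 0.22   0.0767] px [177. 260.]
est tool [0.0008 0.003  0.1388]
```

View pics/w5.png

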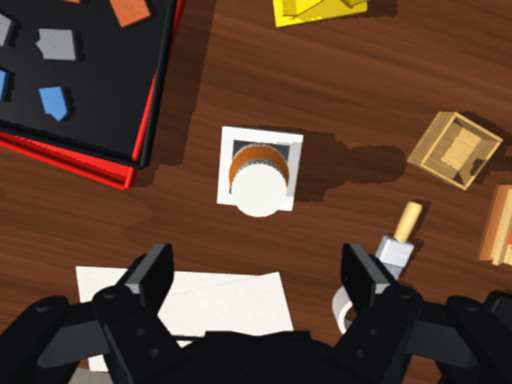

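The white cap top is a disc centred at about (260,189), and the clamp block spans about (218–302, 127–211). I'll fit the disc.

```bash
python3 - <<'E'
from h import *
M,p,s=tool(); im=cv2.imread("pics/w5.png").astype(int)
m=(im.min(2)>195).astype(np.uint8); m[:, :225]=0;m[:,295:]=0;m[:150]=0;m[225:]=0
m=cv2.morphologyEx(m,cv2.MORPH_OPEN,np.ones((11,11)))
c=max(cv2.findContours(m,0,2)[0],key=cv2.contourArea)
o,r=cv2.minEnclosingCircle(c); print(o,r,cv2.boundingRect(c))
w=ray("wrist",o,.136); print(w,(M.T@(w-p)).round(4))
E
```

```text
(262.6783447265625, 192.5955352783203) 32.729637145996094 (232, 165, 60, 51)
[ 0.53842167 -0.2213196   0.136     ] [-0.0052  0.006   0.1234]
```

Call:
drive_tool --deltas '[[[0.085, 0, 0.004, 0.035, 0], [0.085, 0, 0, 0.035, 0], [0.085, 0, 0, 0.035, 0], [0.085, 0, 0, 0.03, 0], [0.085, 0, 0, 0.021, 0]]]' --force 25

```text
clock: 13.2
tcp_pos: [0.5334, -0.2247, 0.102]
orientation: [0.411, -3.114, -0.001]
force: [0.1, 0.5, 0.8]
gripper_width: 0.0848
finger_force: 0.0
```

Call:
drive_tool --deltas '[[[0.075, 0, 0, 0, 0], [0.068, 0, 0, 0, 0], [0.063, 0, 0, 0, 0], [0.059, 0, 0, 0, 0], [0.056, 0, 0, 0, 0]]]'

```text
clock: 13.82
tcp_pos: [0.535, -0.227, 0.1046]
orientation: [-0.409, 3.113, -0.006]
force: [0.7, -5.8, 4.4]
gripper_width: 0.0557
finger_force: 2.9
```

Call:
drive_tool --deltas '[[[0.054, 0, 0, 0, 0], [0.052, 0, 0, 0, 0], [0.05, 0, 0, 0, 0], [0.045, 0, 0, 0, 0], [0.04, 0, 0, 0, 0]]]'

```text
clock: 14.45
tcp_pos: [0.5354, -0.2281, 0.1051]
orientation: [-0.408, 3.112, -0.009]
force: [-0.2, -9.4, 6.5]
gripper_width: 0.0532
finger_force: 25.3
```

Call:
drive_tool --deltas '[[[0.04, 0, -0.0015, 0, 0], [0.04, 0, -0.0015, 0, 0], [0.03, 0, 0, 0, 0], [0.02, 0, 0, 0, 0], [0.02, 0, 0, 0, 0]]]' --force 80

```text
clock: 15.08
tcp_pos: [0.5353, -0.2285, 0.1044]
orientation: [-0.411, 3.113, -0.002]
force: [1.0, -0.2, 5.4]
gripper_width: 0.0513
finger_force: 82.0
```

Call:
drive_tool --deltas '[[[0.02, 0, 0, 0.002, 0], [0.02, 0, 0, 0.002, 0], [0.02, 0, 0, 0.002, 0], [0.02, 0, 0, 0.002, 0], [0.02, 0, 0, 0.001, 0]]]'

```text
clock: 15.7
tcp_pos: [0.5355, -0.2286, 0.0987]
orientation: [-0.411, 3.112, -0.004]
force: [-14.1, 7.7, 48.7]
gripper_width: 0.0513
finger_force: 86.0
```

Call:
drive_tool --deltas '[[[0.02, 0, 0, -0.0015, 0], [0.02, 0, 0, -0.001, 0], [0.02, 0, 0, 0, 0], [0.02, 0, 0, 0, -0.08], [0.02, 0, 0, 0, -0.1]]]'

```text
clock: 16.32
tcp_pos: [0.5356, -0.2291, 0.0989]
orientation: [-0.693, 3.062, -0.004]
force: [-2.4, -0.4, 13.3]
gripper_width: 0.051
finger_force: 82.8
```

Call:
drive_tool --deltas '[[[0.02, 0, 0, 0.0003, -0.14], [0.02, 0, 0, 0, -0.14], [0.02, 0, 0, 0, -0.14], [0.02, 0, 0, 0, -0.14], [0.02, 0, 0, 0, -0.14]]]'

```text
clock: 16.95
tcp_pos: [0.5363, -0.2296, 0.0989]
orientation: [-1.703, 2.638, -0.007]
force: [-1.0, -2.4, 13.5]
gripper_width: 0.0517
finger_force: 82.8
```

```bash
python3 - <<'E'
from h import *
M,p,s=tool(); print(s["force"],s["moment"],s["q"].round(2),np.degrees(np.arctan2(M[1,1],M[0,1])))
E
```

```text
[-1.0143804  -2.38906559 13.4601539 ] [-0.36918764 -0.05855955 -0.06796487] [-0.53  0.5  -0.2   0.86 -0.   -1.68] 155.68453006826974
```

Call:
drive_tool --deltas '[[[0.02, 0, 0, 0, -0.14], [0.02, 0, 0, 0, -0.14], [0.02, 0, 0, 0, -0.13], [0.02, 0, 0, 0, 0], [0.02, 0, 0, 0, 0]]]'

```text
clock: 17.58
tcp_pos: [0.5366, -0.2295, 0.0989]
orientation: [-2.2, 2.241, -0.008]
force: [0.9, -1.6, 13.7]
gripper_width: 0.0513
finger_force: 82.8
```

```bash
python3 - <<'E'
from h import *
M,p,s=tool(); print(s["force"],s["moment"],s["q"].round(2),np.degrees(np.arctan2(M[1,1],M[0,1])))
E
```

```text
[ 0.88673902 -1.63847027 13.66376009] [-0.2755038  -0.16328766 -0.02902235] [-0.53  0.5  -0.2   0.86 -0.   -2.08] 178.9323124739222
```

Call:
drive_tool --deltas '[[[0.02, 0, 0, 0, -0.06], [0.02, 0, 0, 0, 0], [0.02, 0, 0, -0.004, 0], [0.02, 0, 0, -0.005, 0], [0.02, 0, 0, -0.006, 0]]]'

```text
clock: 18.2
tcp_pos: [0.5356, -0.2286, 0.1122]
orientation: [-2.266, 2.174, -0.003]
force: [6.1, -2.2, -4.3]
gripper_width: 0.0515
finger_force: 83.8
```

Call:
drive_tool --deltas '[[[0.02, 0, 0, -0.006, 0], [0.02, 0, 0, -0.008, 0], [0.02, 0, 0, -0.01, 0], [0.02, 0, 0, -0.01, 0], [0.02, 0, 0, -0.01, 0]]]'

```text
clock: 18.82
tcp_pos: [0.5344, -0.228, 0.1562]
orientation: [2.267, -2.175, -0.001]
force: [-0.7, -0.1, -0.7]
gripper_width: 0.0514
finger_force: 84.1
```

Call:
drive_tool --deltas '[[[0.02, 0, 0, -0.008, 0], [0.02, 0, 0, -0.008, 0], [0.02, 0, 0, -0.006, 0], [0.02, 0, 0, 0, 0], [0.02, 0, 0, 0, 0]]]'

```text
clock: 19.45
tcp_pos: [0.5344, -0.2281, 0.1772]
orientation: [2.267, -2.175, -0.001]
force: [0.7, 0.5, -0.2]
gripper_width: 0.0512
finger_force: 84.1
```

```bash
python3 - <<'E'
from h import *
M,p,s=tool(); print(p,s["force"],s["gripper_width"],s["finger_force"])
a=save("scene","s6.png"); find("scene",["cap_mid","bottle_mouth","sherd_mid","rest_ridge"])
cv2.imwrite("pics/c6.png",cv2.resize(a[120:280,90:390],(800,427))[:,:,::-1])
E
```

```text
[ 0.53443312 -0.22812146  0.17720629] [ 0.67719706  0.53690902 -0.24869997] 0.05120137905041569 84.06779045239091
scene cap_mid 0.52 [ 0.5305 -0.2276  0.1884] px [143. 182.]
scene bottle_mouth 0.95 [ 0.5381 -0.2272  0.126 ] px [147. 210.]
scene sherd_mid 0.77 [0.523  0.163  0.0658] px [323. 205.]
scene rest_ridge 0.93 [ 0.2881 -0.2304  0.0695] px [145. 175.]
scene rest_ridge 0.6 [0.3206 0.2208 0.0749] px [318. 158.]
scene rest_ridge 0.55 [0.5225 0.1797 0.0766] px [330. 200.]
```

View pics/c6.png

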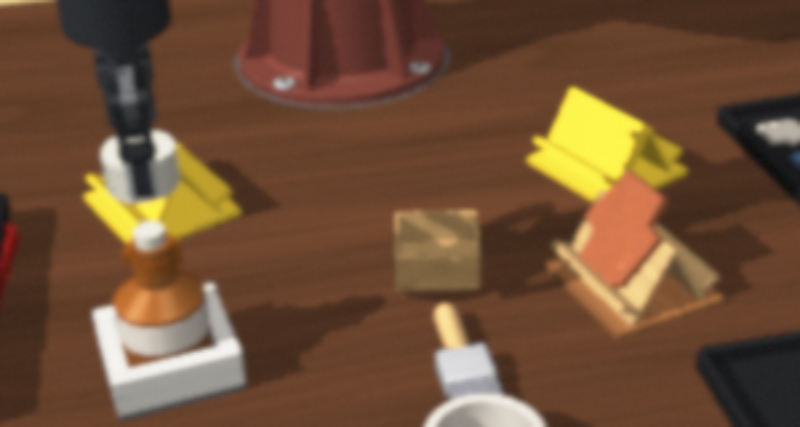

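The cap is held upright about 62 mm above the open mouth. The sherd leans on the wooden rest with its plain back out, and the bystanders haven't moved.

```bash
python3 -c "
from workcell import *
print(finish_job())"
```

```text
the job is handed in; nothing more can be done
None
```

I handed the job in at about 19.5 s: the sherd leans turned over on the wooden rest, let go, and the cap is off and held upright about 6 cm above the bottle's mouth; no verdict came back.

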